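Close a gift tin on the flywheel lidding press

TASK

Close the red gift tin on the lidding press with the flywheel: stand it upright on the infeed at the press's open front, between the rails, its back to the step and its lid facing outwards, let go, push its top so that it tips over the step onto its back on the deck, and slide it under the platen up to the end stop. Then turn the flywheel by its crank handle exactly one full turn the way the white arrow points, so that the platen presses the lid home and rises again, and leave the handle straight up with the tin still at the stop. Let only the press close the lid, turn the wheel neither backwards nor past the top again, and leave the other things where they stand.

Things in the scene. Friction and masses are not known exactly. Their poses are not given: they have to be found in the camera images.
- gift_tin: Red flat tin with cream front lid, standing on end: 140 mm tall (z), 62 wide (y), body 44 deep (x); 0.3 to 0.48 kg. Origin: centre of the body's underside as it stands; z to its top end, x to its back, lid on the -x face. Grip it across the 62 mm width only: gripped front to back, the lid would be squeezed in. Starts upright among the bystanders, yaw within 0.8 of the world's.
- tin_lid (a joint): How far the lid is pressed in, m: 0 = only started, 0.008 = home. Lid 58 x 136 mm (narrower than the body), plugged in stiffly: about 10 N to move. Its outer face stands 13 mm proud of the body front (35 mm from the tin's axis) at 0 and 5 mm at home.
- lid_press: Dark green C-frame bench press, fixed. Origin on the table under the ram; x from its open front (infeed) to the column, y left, z up. Base plate x -0.245 to 0.140, 124 mm wide, top z 0.018; its front part is the infeed. Two rails 72 mm apart inside, tops z 0.046, run from x -0.235 to 0.070. Head and column: x -0.024 to 0.140, |y| under 0.040, up to z 0.250.
- infeed (a point): Point on the infeed floor, press frame (-0.191, 0, 0.018): a good place for the origin of the standing tin, its back 4 mm short of the step. Axes as the press.
- step (a point): Top edge of the step, press frame (-0.165, 0, 0.026): here the steel deck begins, 8 mm above the infeed, and runs level (z 0.026) to the end stop. The standing tin's back foot is blocked by this step. Tipped over it, the tin lies with its bottom end 8 to 25 mm in front of the step.
- end_stop (a point): Foot of the end stop's face on the deck, press frame (0.070, 0, 0.026); the stop is 18 mm high. When the lying tin's top end touches it, the tin's origin (middle of its bottom end) is at press (-0.070, 0, 0.048).
- platen: Spring-loaded pressing plate, 40 mm (press x) by 54 mm, hanging over press x = 0, y = 0. Its face is 0.095 above the table when raised and goes down 24 mm at half a turn. Origin: as the press origin while raised.
- flywheel (a joint): Wheel angle, rad: 0 = handle straight up, platen raised; grows as the white arrow on top of the press points (wheel top moves to the column, press +x); pi = handle down, platen lowest; 2 pi = one full turn. Starts within 0.2 of 0, stays where left, 2 to 8 N at the handle. Upright wheel, 140 mm diameter, on the press's right side (y -0.040 to -0.058), axle along press y at x 0, z 0.195.
- handle_grip (a point): Middle of the crank handle's grip, 62 mm out from the wheel's face (press y -0.120). Wooden sleeve, 23 mm diameter, along press y from -0.065 to -0.155, spins freely on its pin. Its centre moves on a circle of radius 0.055 about the axle: press x = 0.055 sin(angle), z = 0.195 + 0.055 cos(angle). The point's own axes turn with the sleeve.
- eyelet_press: Dark green eyelet press of the shop, fixed, always at about (0.39, -0.16), not used here: an obstacle. It covers world x 0.41 to 0.565, y -0.21 to -0.11, up to z 0.26, and its lever with wooden grip stands up towards the robot, over x 0.28 to 0.47 at y -0.16, rising to z 0.40 at the grip.
- tape_dispenser: Tape dispenser, fixed, always at about (0.54, 0.14), an obstacle: world x 0.47 to 0.615, y 0.115 to 0.165, 80 mm tall.
- vase: bystander, loose: the white ceramic bud vase, 62 mm wide, 96 mm tall. Origin: centre of its underside.
- orange_candle: bystander, loose: the jar candle with orange jar and wooden lid, 66 mm wide, 91 mm tall. Origin: centre of its underside.
- bottle: bystander, loose: a dark corked syrup bottle, 53 mm wide, 149 mm tall (two like it, fixed, stand at the back). Origin: centre of its underside.
- olive_candle: bystander, loose: the olive-green pillar candle, 49 mm wide, 79 mm tall, left of the press. Origin: centre of its underside.
- tags: bystander, loose: the string-tied stack of brown card tags, 98 x 45 x 17 mm, near the front right of the press. Origin: centre of its underside.
- votive: bystander, loose: the pink glass votive, 64 mm wide, 71 mm tall. Origin: centre of its underside.

How it is judged:
By the outcome, as a careful person would: the job done as asked, in the order asked, and still so for the second after the job is handed in, with the robot touching nothing.
It also fails if it takes over 72 s, if anything falls off the work surface, if the arm or the gripper's body presses on something with over 40 N, if the wrist force passes 120 N, or if a joint passes its speed limit or range.

ROBOT

A 6-joint arm with a two-finger parallel gripper is mounted at the origin on a cart in front of the work surface, level with it; the furniture and walls round the work are solid. World frame = base frame: x ahead of the robot, y to its left, z up, the work surface at z = 0. Lengths are in m, angles in degrees, forces in N, time in s.
With the tool pointing down it reaches from about 0.3 to 0.75 m from the base axis. Payload 8.5 kg.
Tool frame: the origin (TCP) lies on the centre line of the jaws, within the pads' length; the fingertips stand 11 mm ahead of it and the grasp point (between the pads) lies 8 mm behind it; z points along the fingers, y is the line along which they close (so a half turn about z gives the same grasp; the last joint's range is limited). The gripper opens to 85 mm and grips with 20 to 120 N. Pads are 22 mm wide; open, the fingers measure 114 mm over their backs; the gripper's body (76 mm by 85 mm) begins 54 mm behind the grasp point. The pads swing forward as they close: fully open they stand 13 mm farther back than shut.
Start: joints at [61.92, 21.807, 74.336, -0, 83.858, -12.336], TCP at [0.149, 0.529, 0.242] pointing down, gripper open.
Joint ranges: [-178.18, 178.18], [-50.72, 133.34], [12.68, 142.11], [-81.47, 261.47], [9.98, 163.14], [-165.26, 165.26]. Speed limits (degrees/s): [136.94, 136.94, 180, 180, 180, 180].

INTERFACE

Orientations are given as a 3x3 rotation matrix whose columns are the frame's x, y, z axes.
In Python, from rig import env gives the robot as it stands.
- The arm moves only by the shell command python3 nudge.py [FORCE], which reads ROWS from standard input. ROWS is 1 to 10 rows, one to a line, with the numbers parted by commas; each row has 5 numbers: dx, dy, dz in shares of 0.25 m (1.0 is 0.25 m), then a turn about the tool's z in a scale on which 1.0 is 180 degrees, then the finger opening in m; each row shifts and turns the commanded pose from where the row before left it, along the tool's axes as they then stand; what a row does not reach is not made up. A row lasts 1/10 s, in which the tool goes at most 0.05 m and 8.59 degrees, less where a joint would pass 70% of its speed; a pose out of reach is approached as far as the arm can. The fingers move at their own pace and stop on an object; FORCE is the grip in N (left out, the last holds). Time passes only in rows, so rows that do not move let the fingers close. It prints the time, the measured TCP pose, the force, the opening and the grip force at its end. Shift and turn numbers lie between -1 and 1, and a call with a number outside is refused. Input that does not fit is refused with a message, and nothing moves.
- env.observe(): the state, without advancing time (a new reading comes with each control period).
- env.get_image(name): name is "scene" or "top" or "wrist"; returns a dict with "pixels" (400x640x3 uint8, red, green, blue), "K" (3x3 intrinsics, pixels), "extrinsics" (4x4, takes a point from world to camera coordinates). Camera axes: x right, y down, z forward; pixel columns grow to the right and rows downward; lengths in m; the calibration is good to about 2 mm. A picture is of the moment at which its call begins. There is no depth.
- env.close_job(): hands the job in; it is judged then, once.
The state is a dict: "time_s": time; "q": joint angles; "qvel": joint speeds; "joint_efforts": joint torques, N m; "position": TCP position; "tool_rot": TCP orientation; "ft_force": force on the tool from outside, world axes, zero at the start; "wrist_torque": the same for the moment, N m; "grip_width": finger opening in m; "gripper_force": force on a finger pad.
Only numpy, scipy, OpenCV 4.12 (cv2) and the standard library are available. Lean on these libraries where they do the work, as an engineer would, in place of code of your own. Each camera call takes 0.05 s, during which the arm holds its last target. There are 200 camera calls.

## Working session

There is one attempt and no reset: what is moved stays moved. The work goes in short steps, Python scripts to look and compute and a shell command to move; the robot and the scene stay as the last step left them, time stands still between calls to the robot, and variables do not carry over. Pictures are saved under pics/ and viewed, at most 13 in all, crops included, and the job is handed in when it is done.

```bash
ls; mkdir -p pics; python3 - <<'E'
from rig import env
import cv2
for n in("scene","top"):
    i=env.get_image(n); cv2.imwrite(f"pics/{n}0.png",i["pixels"][:,:,::-1]); print(n,i["K"].round(1).tolist(),i["extrinsics"].round(4).tolist())
s=env.observe(); print(s["position"],s["tool_rot"],s["time_s"],s["grip_width"])
E
```

```text
nudge.py
pics
rig.py
scene [[433.5, 0.0, 325.5], [0.0, 433.5, 196.0], [0.0, 0.0, 1.0]] [[0.395, -0.9186, -0.0155, -0.1445], [-0.7783, -0.3256, -0.5368, 0.5248], [0.4881, 0.2241, -0.8435, 1.2849], [0.0, 0.0, 0.0, 1.0]]
top [[415.5, 0.0, 318.1], [0.0, 415.5, 198.7], [0.0, 0.0, 1.0]] [[-0.0197, -0.9998, 0.001, 0.0775], [-0.9964, 0.0196, -0.0828, 0.5031], [0.0828, -0.0026, -0.9966, 1.339], [0.0, 0.0, 0.0, 1.0]]
[0.14913432 0.52914913 0.24179514] [[-9.62486258e-01  2.71329805e-01 -5.82596780e-04]
 [ 2.71330305e-01  9.62485656e-01 -1.10761181e-03]
 [ 2.60212949e-04 -1.22413731e-03 -9.99999217e-01]] 0.1 0.08521845928291458
```

View pics/scene0.png

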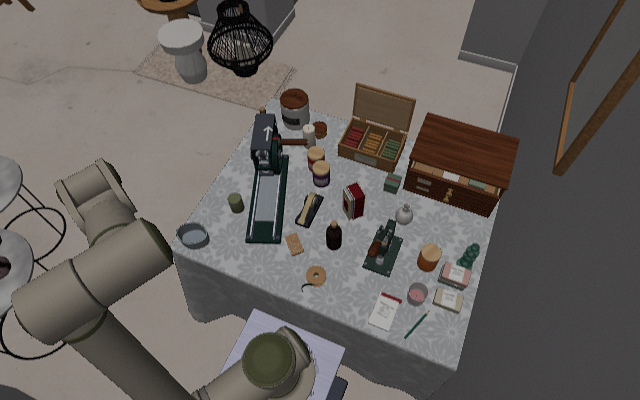

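View pics/top0.png

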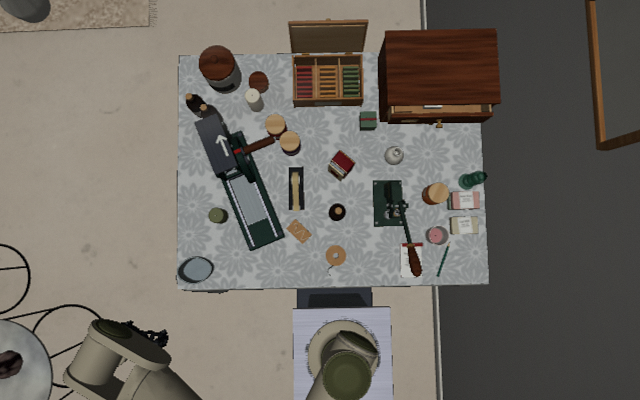

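The scene shows the press at scene (265,190) and top (240,190). The tin is at scene (353,200) and top (341,165). Next I'll zoom in on both.

```bash
python3 - <<'E'
import cv2,numpy as np
s=cv2.imread("pics/scene0.png");t=cv2.imread("pics/top0.png")
a=cv2.resize(t[100:260,180:360],None,fx=4.4,fy=3.75*1.0,interpolation=2)
a=cv2.resize(t[100:260,180:370],(760,640)[:2] if 0 else (712,600),interpolation=2)
b=cv2.resize(s[100:250,225:405],(720,600),interpolation=2)
cv2.imwrite("pics/c1.png",a);cv2.imwrite("pics/c2.png",b)
E
```

```text
(no output)
```

View pics/c1.png

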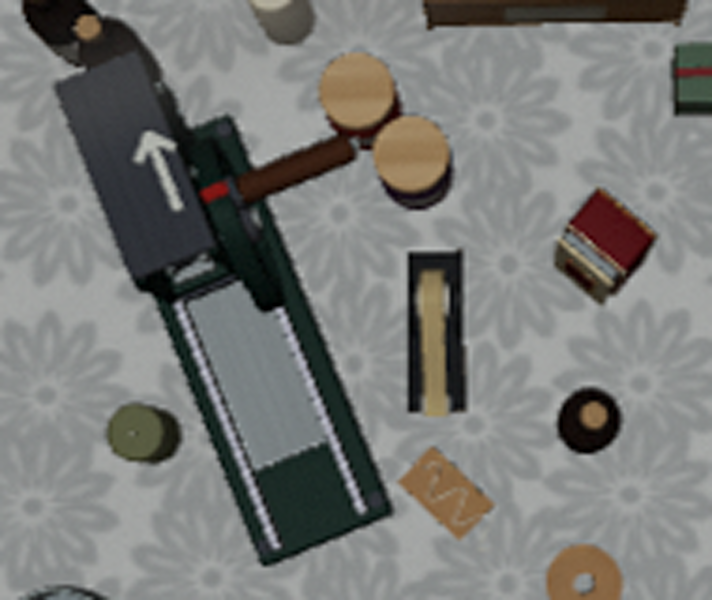

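View pics/c2.png

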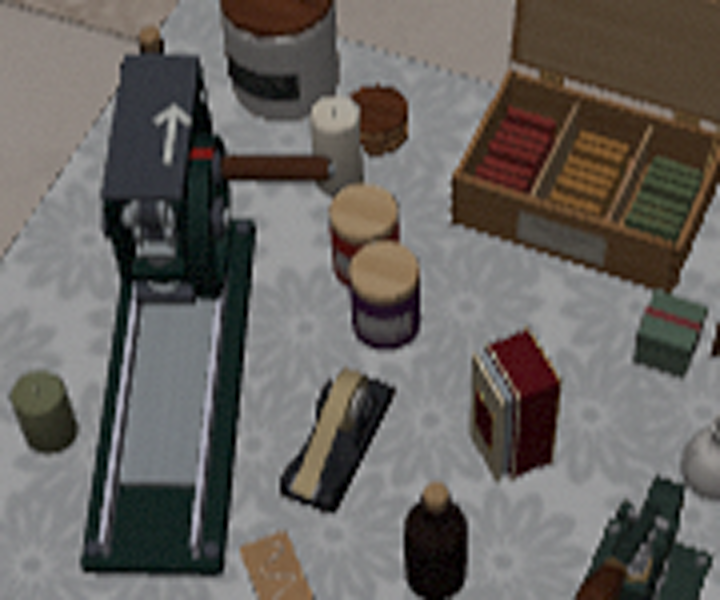

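Top crop: the tin's top is at c1 (608,235) with the cream lid facing lower-left. The press front corners are at c1 (267,563) and (391,512), and the wheel's handle runs from c1 (240,187) to (352,148). Scene crop: press front corners at c2 (83,570) and (222,573), tin top at c2 (525,355). Now I'll triangulate these.

```bash
cat > h.py <<'E'
import numpy as np,cv2
from rig import env
def ray(im,uv):
    E=np.array(im["extrinsics"]);R,t=E[:3,:3],E[:3,3]
    d=R.T@np.linalg.inv(im["K"])@[uv[0],uv[1],1.]
    return -R.T@t,d/np.linalg.norm(d)
def plane(im,uv,z):
    c,d=ray(im,uv);return c+d*(z-c[2])/d[2]
def tri(obs):
    A=np.zeros((3,3));b=np.zeros(3);L=[ray(i,u) for i,u in obs]
    for c,d in L:
        P=np.eye(3)-np.outer(d,d);A+=P;b+=P@c
    x=np.linalg.solve(A,b);return x,max(np.linalg.norm((np.eye(3)-np.outer(d,d))@(x-c)) for c,d in L)
E
python3 - <<'E'
from h import *
T=env.get_image("top");S=env.get_image("scene")
k=3.748
t=lambda u,v:(180+(u+.5)/k-.5,100+(v+.5)/3.75-.5)
s=lambda u,v:(225+(u+.5)/4-.5,100+(v+.5)/4-.5)
P={"frontL":((267,563),(83,570)),"frontR":((391,512),(222,573)),"stepL":((258,470),(122,485)),"stepR":((328,442),(195,487)),
"railLend":((275,547),(103,550)),"railRend":((362,512),(197,548)),"headFL":((140,284),(106,205)),"headFR":((217,245),(178,207)),"headBL":((55,85),(125,57)),"headBR":((140,52),(197,57)),
"handEnd":((351,148),(328,168)),"tinR":((655,238),(560,372)),"tinTop":((600,188),(527,331)),"tinL":((562,233),(487,352)),
"jar2":((411,155),(385,262)),"jar1":((358,92),(364,210)),"bottletop":((594,415),(435,493)),"whitecandle":((284,5),(336,110)),"olive":((135,432),(40,388))}
for n,(a,b) in P.items():
    x,e=tri([(T,t(*a)),(S,s(*b))]);print(n,x.round(4),round(e*1000,1))
a=T["pixels"];hsv=cv2.cvtColor(a,cv2.COLOR_RGB2HSV)
for n,I,box,z in(("top",T,(325,145,365,185),.14),("scene",S,(335,175,370,225),.14)):
    p=I["pixels"][box[1]:box[3],box[0]:box[2]];h=cv2.cvtColor(p,cv2.COLOR_RGB2HSV)
    m=(((h[...,0]<8)|(h[...,0]>172))&(h[...,1]>130)).astype(np.uint8)
    c=max(cv2.findContours(m,0,1)[0],key=cv2.contourArea)
    r=cv2.minAreaRect(c);q=cv2.boxPoints(r)+np.array(box[:2])
    print(n,cv2.contourArea(c),q.round(1).tolist(),[plane(I,u,z)[:2].round(4).tolist() for u in q])
W=env.get_image("wrist")
E_=np.array(W["extrinsics"]);print("wristcam",(-E_[:3,:3].T@E_[:3,3]).round(3),W["K"].round(0).tolist(),E_[:3,:3].round(2).tolist())
E
```

```text
frontL [0.3416 0.2925 0.005 ] 1.4
frontR [0.3851 0.1814 0.0049] 1.0
stepL [0.4232 0.2965 0.0194] 0.3
stepR [0.4463 0.2354 0.02  ] 0.3
railLend [0.3571 0.2803 0.0243] 1.0
railRend [0.3861 0.2033 0.034 ] 1.7
headFL [0.5566 0.3458 0.2385] 0.1
headFR [0.5852 0.2928 0.2284] 1.9
headBL [0.7064 0.4081 0.2412] 0.3
headBR [0.728  0.3457 0.2455] 1.6
handEnd [0.6522 0.1875 0.2526] 0.6
tinR [ 0.5976 -0.0426  0.1573] 1.1
tinTop [6.422e-01 4.000e-04 1.335e-01] 1.0
tinL [0.6088 0.0282 0.13  ] 3.2
jar2 [0.6795 0.1526 0.1064] 1.2
jar1 [0.7366 0.1981 0.0929] 0.2
bottletop [0.4583 0.0097 0.147 ] 0.3
whitecandle [0.795  0.2511 0.1473] 0.9
olive [0.4562 0.3881 0.0765] 1.2
top 208.0 [[331.7, 159.1], [339.0, 150.5], [354.7, 163.6], [347.5, 172.2]] [[0.6134, 0.0246], [0.6393, 0.0023], [0.5985, -0.0441], [0.5727, -0.0217]]
scene 271.5 [[347.5, 184.6], [361.3, 182.0], [367.7, 215.3], [354.0, 218.0]] [[0.6171, 0.0242], [0.6453, -0.015], [0.5307, -0.0807], [0.5042, -0.0432]]
wristcam [0.069 0.551 0.373] [[343.0, 0.0, 318.0], [0.0, 343.0, 202.0], [0.0, 0.0, 1.0]] [[0.27, 0.96, 0.0], [0.91, -0.26, 0.32], [0.31, -0.09, -0.95]]
```

The manual's scale: shifts go in shares of 0.25 m and turns go in shares of 180 degrees. Converting my numbers, -0.0485 m / 0.25 = -0.194, -0.008 m / 0.25 = -0.032, 8.53 degrees / 180 = 0.0474.

```bash
echo '0,0,-0.068,0.0474,0.085
0,0,-0.068,0.0474,0.085
0,0,-0.068,0.0474,0.085
-0.194,-0.032,0,0,0.085
-0.194,-0.032,0,0,0.085
-0.194,-0.032,0,0,0.085
-0.194,-0.032,0,0,0.085
-0.194,-0.032,0,0,0.085
-0.194,-0.032,0,0,0.085' | python3 nudge.py; echo '-0.194,-0.032,0,0,0.085
-0.194,-0.032,0,0,0.085
-0.194,-0.032,0,0,0.085
-0.194,-0.032,0,0,0.085
-0.194,-0.032,0,0,0.085
-0.194,-0.032,0,0,0.085
-0.194,-0.032,0,0,0.085
0,0,0,0,0.085
0,0,0,0,0.085' | python3 nudge.py
python3 - <<'E'
from h import *
W=env.get_image("wrist");S=env.get_image("scene");cv2.imwrite("pics/w1.png",np.vstack([W["pixels"],])[:,:,::-1]);cv2.imwrite("pics/s1.png",S["pixels"][:,:,::-1])
c=np.vstack([W["pixels"][:,:,::-1][::1],cv2.resize(S["pixels"][:,:,::-1],(640,400))])
cv2.imwrite("pics/ws1.png",cv2.resize(c,(480,600),interpolation=cv2.INTER_AREA))
E
```

```text
time_s: 1.15
position: [0.3368, 0.2994, 0.2934]
tool_rot: [[-0.751, 0.66, 0.0], [0.66, 0.751, 0.0], [-0.0, 0.0, -1.0]]
ft_force: [1.1, 0.9, 0.2]
grip_width: 0.0849
gripper_force: 0.0
time_s: 2.05
position: [0.5542, 0.0341, 0.2927]
tool_rot: [[-0.75, 0.662, -0.001], [0.662, 0.75, 0.0], [0.001, -0.001, -1.0]]
ft_force: [-0.5, -0.3, -0.2]
grip_width: 0.0852
gripper_force: 0.0
```

View pics/ws1.png

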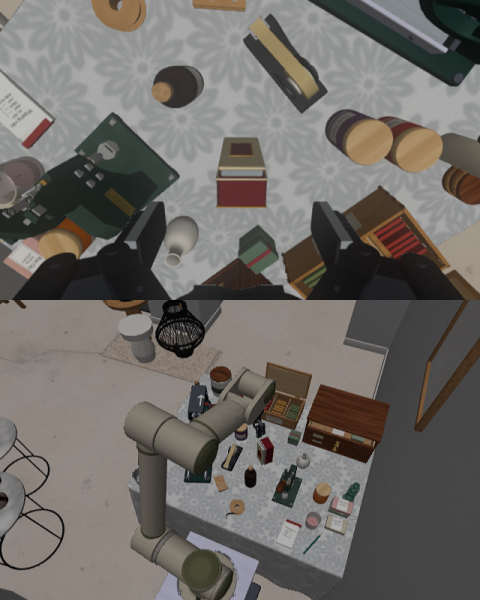

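The wrist view (at 0.75 scale) shows the tin squarely between the jaws, with its body top spanning (217..267, 178..207) and the lid facing up in the image.

```bash
python3 - <<'E'
from h import *
W=env.get_image("wrist")
x0,y0,x1,y1=270,170,375,290
p=W["pixels"][y0:y1,x0:x1];h=cv2.cvtColor(p,cv2.COLOR_RGB2HSV)
m=(((h[...,0]<8)|(h[...,0]>172))&(h[...,1]>120)).astype(np.uint8);m[:50]=0
c=max(cv2.findContours(m,0,1)[0],key=cv2.contourArea);q=cv2.boxPoints(cv2.minAreaRect(c))+[x0,y0]
s=env.observe();R=np.array(s["tool_rot"]);P=s["position"]
for u in q:
    w=plane(W,u,.14);print(u.round(1),w.round(4),(R.T@(w-P)).round(4))
# height check: back edge mid triangulated with start top view back edge corners (339,150.5),(354.7,163.6)
class _:pass
T0=dict(env.get_image("top"))
qs=q[np.argsort(-q[:,1])][:2];mid=qs.mean(0);print("mid",mid,tri([(T0,((339+354.7)/2,(150.5+163.6)/2)),(W,mid)]))
# press: list lines? print column profile through tin centre
print([tuple(v) for v in p[:,52][::4]])
E
```

```text
[291. 242.] [ 0.576  -0.0175  0.14  ] [-0.0521 -0.0251  0.1536]
[352. 242.] [0.6128 0.0243 0.14  ] [-0.0522  0.0305  0.1536]
[352. 275.] [0.6392 0.0025 0.14  ] [-0.0865  0.0315  0.1536]
[291. 275.] [ 0.6011 -0.0407  0.14  ] [-0.0864 -0.026   0.1536]
mid [321.5 275. ] (array([ 0.61990193, -0.0203666 ,  0.13859924]), np.float64(0.0011470980763197945))
[(np.uint8(150), np.uint8(151), np.uint8(151)), (np.uint8(149), np.uint8(151), np.uint8(151)), (np.uint8(146), np.uint8(148), np.uint8(148)), (np.uint8(158), np.uint8(159), np.uint8(158)), (np.uint8(95), np.uint8(88), np.uint8(74)), (np.uint8(94), np.uint8(88), np.uint8(74)), (np.uint8(62), np.uint8(47), np.uint8(46)), (np.uint8(63), np.uint8(47), np.uint8(47)), (np.uint8(62), np.uint8(46), np.uint8(44)), (np.uint8(62), np.uint8(45), np.uint8(44)), (np.uint8(95), np.uint8(88), np.uint8(73)), (np.uint8(94), np.uint8(87), np.uint8(73)), (np.uint8(94), np.uint8(87), np.uint8(72)), (np.uint8(99), np.uint8(91), np.uint8(76)), (np.uint8(171), np.uint8(160), np.uint8(130)), (np.uint8(131), np.uint8(136), np.uint8(138)), (np.uint8(131), np.uint8(138), np.uint8(139)), (np.uint8(97), np.uint8(81), np.uint8(68)), (np.uint8(97), np.uint8(52), np.uint8(49)), (np.uint8(96), np.uint8(45), np.uint8(45)), (np.uint8(95), np.uint8(44), np.uint8(45)), (np.uint8(95), np.uint8(45), np.uint8(45)), (np.uint8(95), np.uint8(44), np.uint8(45)), (np.uint8(95), np.uint8(45), np.uint8(46)), (np.uint8(95), np.uint8(45), np.uint8(46)), (np.uint8(95), np.uint8(45), np.uint8(46)), (np.uint8(94), np.uint8(44), np.uint8(47)), (np.uint8(149), np.uint8(139), np.uint8(124)), (np.uint8(144), np.uint8(145), np.uint8(144)), (np.uint8(143), np.uint8(145), np.uint8(144))]
```

To row units: 0.048 m / 0.25 = 0.192, 0.045 m / 0.25 = 0.18.

```bash
echo '-0.136,0.006,0,0,0.085
-0.136,0.006,0,0,0.085
0,0,0.192,0,0.085
0,0,0.192,0,0.085
0,0,0.18,0,0.085
0,0,0.12,0,0.085
0,0,0.088,0,0.085
0,0,0,0,0.085
0,0,0,0,0.05
0,0,0,0,0.05' | python3 nudge.py 30;echo '0,0,0,0,0.05
0,0,0,0,0.05
0,0,0,0,0.05
0,0,0,0,0.05' | python3 nudge.py 30
```

```text
time_s: 3.25
position: [0.6077, -0.0076, 0.1023]
tool_rot: [[-0.751, 0.66, 0.003], [0.66, 0.751, -0.001], [-0.003, 0.002, -1.0]]
ft_force: [0.8, -0.8, -2.7]
grip_width: 0.062
gripper_force: 33.5
time_s: 3.65
position: [0.6078, -0.0078, 0.1022]
tool_rot: [[-0.751, 0.66, 0.003], [0.66, 0.751, -0.0], [-0.003, 0.002, -1.0]]
ft_force: [-1.0, 0.9, 7.1]
grip_width: 0.0615
gripper_force: 34.4
```

To row units: -0.04 m / 0.25 = -0.16, -0.03 m / 0.25 = -0.12.

```bash
cat > rails.py <<'E'
from h import *
T=env.get_image("top");S=env.get_image("scene")
def lines(I,pix,segs,z):
    g=pix.astype(float).sum(2)
    for (a,b) in segs:
        a=np.array(a,float);b=np.array(b,float);d=(b-a)/np.linalg.norm(b-a);n=np.array([-d[1],d[0]]);pts=[]
        for s in np.linspace(0.05,.95,60):
            c=a+s*(b-a);k=np.arange(-3,3.01,.25);uv=(c+k[:,None]*n).astype(np.float32)
            v=cv2.remap(g.astype(np.float32),uv[:,0].reshape(1,-1),uv[:,1].reshape(1,-1),1)[0];w=np.clip(v-np.percentile(v,60),0,None)
            if w.sum()>0: pts.append(c+n*(w*k).sum()/w.sum())
        w=np.array([plane(I,p,z)[:2] for p in pts],np.float32);vx,vy,x,y=cv2.fitLine(w,cv2.DIST_HUBER,0,.001,.01).ravel()
        if vx<0:vx,vy=-vx,-vy
        print("dir",np.degrees(np.arctan2(vy,vx)).round(2),"perp off",round(float(-vy*x+vx*y),4))
t=lambda u,v:(180+(u+.5)/3.748-.5,100+(v+.5)/3.75-.5)
s=lambda u,v:(225+(u+.5)/4-.5,100+(v+.5)/4-.5)
lines(T,cv2.imread("pics/top0.png"),[(t(185,312),t(275,545)),(t(285,315),t(362,510))],.046)
lines(S,cv2.imread("pics/scene0.png"),[(s(135,305),s(103,548)),(s(216,305),s(197,546))],.046)
for a in((258,470),(328,442)):print("step",plane(T,t(*a),.026).round(4))
for a in((122,485),(195,487)):print("step",plane(S,s(*a),.026).round(4))
for a in((267,563),(391,512)):print("front",plane(T,t(*a),.018).round(4))
for a in((83,570),(222,573)):print("front",plane(S,s(*a),.018).round(4))
E
python3 rails.py
echo '0,0,-0.12,0,0.05
0,0,-0.16,0,0.05
0,0,-0.16,0,0.05
0,0,-0.08,0,0.05' | python3 nudge.py
```

```text
dir 21.28 perp off 0.1288
dir 21.96 perp off 0.0445
dir 20.81 perp off 0.1319
dir 21.88 perp off 0.0451
step [0.4232 0.2951 0.026 ]
step [0.4462 0.2344 0.026 ]
step [0.4201 0.2941 0.026 ]
step [0.4434 0.2335 0.026 ]
front [0.3428 0.2892 0.018 ]
front [0.3847 0.1812 0.018 ]
front [0.3362 0.2885 0.018 ]
front [0.3803 0.1763 0.018 ]
time_s: 4.15
position: [0.6075, -0.0078, 0.2343]
tool_rot: [[-0.751, 0.66, 0.005], [0.66, 0.751, -0.001], [-0.004, 0.002, -1.0]]
ft_force: [0.5, -0.8, -3.3]
grip_width: 0.0615
gripper_force: 35.8
```

To row units: -0.002 m / 0.25 = -0.008, -7.85 degrees / 180 = -0.0436.

```bash
echo '0,0,-0.008,-0.0436,0.05
0,0,-0.008,-0.0436,0.05
0,0,-0.008,-0.0436,0.05
0,0,-0.008,-0.0436,0.05
0,0,0,-0.0436,0.05
0,0,0,-0.0436,0.05
0,0,0,-0.0436,0.05
0,0,0,-0.0436,0.05' | python3 nudge.py; echo '0.03,0.16,0,0,0.05
0,0.16,0,0,0.05
0,0.16,0,0,0.05
0,0.16,0,0,0.05
0,0.16,0,0,0.05
0,0.16,0,0,0.05
0,0.16,0,0,0.05
0,0.148,0,0,0.05
0,0,0,0,0.05' | python3 nudge.py
python3 - <<'E'
from h import *
W=env.get_image("wrist");cv2.imwrite("pics/w2.png",W["pixels"][:,:,::-1])
E
```

```text
time_s: 4.95
position: [0.6067, -0.0077, 0.2382]
tool_rot: [[-0.929, -0.371, -0.001], [-0.371, 0.929, 0.0], [0.001, 0.0, -1.0]]
ft_force: [0.6, -0.6, -4.0]
grip_width: 0.0616
gripper_force: 35.7
time_s: 5.85
position: [0.4817, 0.2879, 0.2384]
tool_rot: [[-0.929, -0.37, -0.001], [-0.37, 0.929, 0.001], [0.0, 0.001, -1.0]]
ft_force: [-1.4, -0.7, -4.2]
grip_width: 0.0615
gripper_force: 36.7
```

View pics/w2.png

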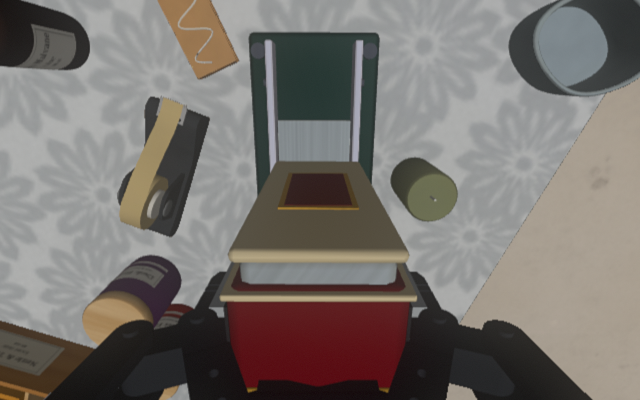

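The wrist view shows the infeed: front corners at (251,33) and (377,33), the step edge at row 120 over columns 278..352, and rails at columns 270 and 357. The tin sits square in the grip. Now I'll compute these in tool axes.

```bash
python3 - <<'E'
from h import *
W=env.get_image("wrist");p=W["pixels"].astype(float)
s=env.observe();R=np.array(s["tool_rot"]);P=s["position"]
def t(u,z):return (R.T@(plane(W,u,z)-P)).round(4)
# step edge row (brightness jump) per column; rail inner edges per row
g=p.sum(2)
rows=[(c,100+int(np.argmax(np.diff(g[100:140,c])))+1) for c in range(285,350,8)];print(rows)
for c,r in(rows[0],rows[-1]):print("step",t((c,r-.5),.026))
for r in (60,80,100,):
    d=np.diff(g[r]);a=255+int(np.argmin(d[255:300]));b=330+int(np.argmax(d[330:365]));a2=255+int(np.argmax(d[255:300]));b2=330+int(np.argmin(d[330:380]))
    print("rail",r,a2,a,b,b2,t((a+.5,r),.046),t((b+.5,r),.046))
for u in((251,33),(377,33)):print("front",t(u,.018))
z=P[2]-.1022+.14
for u in((222,299),(415,299),(230,254),(408,254)):print("tin",t(u,z))
d=np.diff(g[320]);print(int(np.argmax(abs(d[215:240])))+215,int(np.argmax(abs(d[395:420])))+395)
T=env.get_image("top");k=3.748
f=lambda u,v:(180+(u+.5)/k-.5,100+(v+.5)/3.75-.5)
for n,a,b in(("stepL",(258,470),(rows[-1][0]+2,rows[-1][1]-.5)),("stepR",(328,442),(278,rows[0][1]-.5)),("frontL",(267,563),(377,33)),("frontR",(391,512),(251,33))):
    if n=="stepL":b=(352,b[1])
    x,e=tri([(T,f(*a)),(W,b)]);print(n,x.round(4),round(e,4))
E
```

```text
[(285, 120), (293, 120), (301, 120), (309, 120), (317, 120), (325, 120), (333, 120), (341, 120), (349, 120)]
step [ 0.0523 -0.0305  0.2124]
step [0.0523 0.032  0.2123]
rail 60 267 274 357 364 [ 0.1048 -0.0364  0.1924] [0.1049 0.0361 0.1924]
rail 80 268 275 356 363 [ 0.0884 -0.0361  0.1924] [0.0885 0.0358 0.1924]
rail 100 268 275 355 362 [ 0.0713 -0.0368  0.1924] [0.0714 0.0356 0.1923]
front [ 0.1298 -0.0605  0.2204]
front [0.1299 0.0563 0.2204]
tin [ 0.0197 -0.0293 -0.0378]
tin [ 0.0197  0.0319 -0.0378]
tin [ 0.0356 -0.0255 -0.0378]
tin [ 0.0356  0.0283 -0.0378]
224 410
stepL [ 0.4249  0.3062 -0.0398] 0.0003
stepR [0.4457 0.2321 0.0462] 0.0004
frontL [0.3429 0.2887 0.0227] 0.0003
frontR [0.3848 0.1811 0.0191] 0.0002
```

To row units: 0.04 m / 0.25 = 0.16, -0.0004 m / 0.25 = -0.0016.

```bash
echo '0.12,0,0,0,0.05
0.12,-0.0016,0,0,0.05
0.08,0,0,0,0.05
0,0,0,0,0.05
0,0,0.16,0,0.05
0,0,0.16,0,0.05
0,0,0.1,0,0.05
0,0,0.032,0,0.05
0,0,0,0,0.05
0,0,0,0,0.05' | python3 nudge.py; echo '0,0,0.012,0,0.05
0,0,0.004,0,0.05
0,0,0,0,0.05' | python3 nudge.py
```

```text
time_s: 7.0
position: [0.4109, 0.2548, 0.1265]
tool_rot: [[-0.931, -0.365, 0.002], [-0.365, 0.931, 0.001], [-0.002, -0.0, -1.0]]
ft_force: [0.1, 0.7, -3.7]
grip_width: 0.0619
gripper_force: 36.1
time_s: 7.3
position: [0.4098, 0.2549, 0.1217]
tool_rot: [[-0.931, -0.366, 0.001], [-0.366, 0.931, 0.0], [-0.001, -0.0, -1.0]]
ft_force: [0.2, 0.5, -3.6]
grip_width: 0.0617
gripper_force: 36.2
```

To row units: -0.03 m / 0.25 = -0.12, -0.02 m / 0.25 = -0.08.

```bash
echo '0,0,0.008,0,0.05
0,0,0,0,0.05
0,0,0,0,0.08
0,0,0,0,0.08
0,0,0,0,0.08
0,0,-0.08,0,0.085
0,0,-0.12,0,0.085
0,0,-0.12,0,0.085' | python3 nudge.py; echo '0.12,0,0,0,0
0.152,0,0,0,0
0,0,0,0,0
0,0,0,0,0
0,0,0,0,0
0,0,0,0,0' | python3 nudge.py
python3 - <<'E'
from h import *
W=env.get_image("wrist");cv2.imwrite("pics/w3.png",W["pixels"][:,:,::-1])
E
```

```text
time_s: 8.1
position: [0.4095, 0.2547, 0.2001]
tool_rot: [[-0.931, -0.366, -0.001], [-0.366, 0.931, -0.0], [0.001, 0.0, -1.0]]
ft_force: [-0.2, -0.3, 0.1]
grip_width: 0.0851
gripper_force: 0.0
time_s: 8.7
position: [0.3472, 0.2301, 0.1992]
tool_rot: [[-0.931, -0.366, 0.0], [-0.366, 0.931, 0.0], [-0.0, -0.0, -1.0]]
ft_force: [0.4, -1.1, -0.0]
grip_width: -0.0001
gripper_force: 0.0
```

View pics/w3.png

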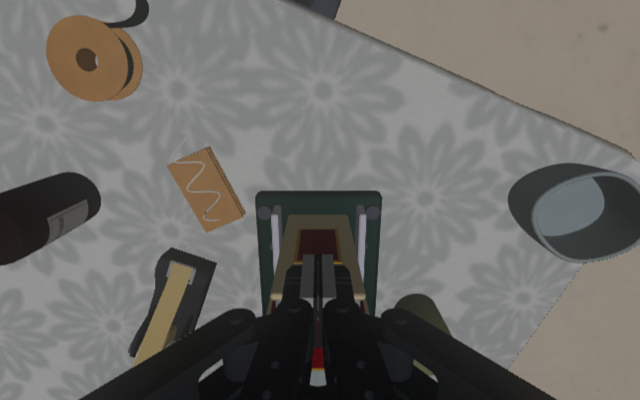

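The tin stands upright and centred between the rails (columns 287..355 between 271..365). Next I'll lower the closed fingers and push its top.

To row units: 0.03 m / 0.25 = 0.12, 0.014 m / 0.25 = 0.056.

```bash
echo '0,0,0.12,0,0
0,0,0.056,0,0
-0.04,0,0,0,0
-0.02,0,0,0,0
-0.012,0,0,0,0
-0.012,0,0,0,0
-0.012,0,0,0,0
-0.012,0,0,0,0' | python3 nudge.py;echo '-0.016,0,0,0,0
-0.016,0,0,0,0
-0.016,0,0,0,0
-0.016,0,0,0,0
-0.016,0,0,0,0' | python3 nudge.py
```

```text
time_s: 9.55
position: [0.3717, 0.2399, 0.1556]
tool_rot: [[-0.931, -0.366, 0.0], [-0.366, 0.931, -0.0], [-0.0, -0.0, -1.0]]
ft_force: [-2.1, -1.5, 0.8]
grip_width: -0.0001
gripper_force: 0.5
time_s: 10.05
position: [0.3905, 0.2473, 0.1553]
tool_rot: [[-0.931, -0.366, -0.0], [-0.366, 0.931, -0.0], [0.0, 0.0, -1.0]]
ft_force: [-0.7, 0.9, 0.3]
grip_width: 0.0
gripper_force: 0.3
```

To row units: -0.005 m / 0.25 = -0.02.

```bash
echo '-0.02,0,0,0,0
-0.02,0,0,0,0
-0.02,0,0,0,0
-0.02,0,0,0,0
-0.02,0,0,0,0
-0.02,0,0,0,0
-0.02,0,0,0,0' | python3 nudge.py;echo '0,0,0,0,0
0,0,0,0,0
0,0,0,0,0
0,0,0,0,0' | python3 nudge.py
python3 - <<'E'
from h import *
W=env.get_image("wrist");S=env.get_image("scene")
c=np.hstack([cv2.resize(W["pixels"],None,fx=.75,fy=.75),cv2.resize(S["pixels"][100:250,225:325],(200,300))])
cv2.imwrite("pics/w4.png",c[:,:,::-1])
E
```

```text
time_s: 10.75
position: [0.4232, 0.2601, 0.1553]
tool_rot: [[-0.931, -0.366, 0.0], [-0.366, 0.931, 0.0], [-0.0, -0.0, -1.0]]
ft_force: [-0.1, 0.1, 0.4]
grip_width: 0.0004
gripper_force: 0.0
time_s: 11.15
position: [0.4226, 0.2599, 0.1554]
tool_rot: [[-0.931, -0.366, 0.0], [-0.366, 0.931, -0.0], [-0.0, -0.0, -1.0]]
ft_force: [-0.3, -0.3, 0.2]
grip_width: -0.0002
gripper_force: 0.0
```

View pics/w4.png

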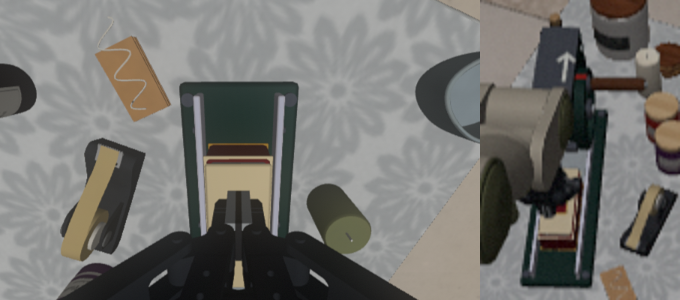

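The tin lies on its back on the deck, lid up, with its bottom end at wrist row about 143 (0.75 scale). Now I'll go behind it and push it to the stop.

To row units: 0.04 m / 0.25 = 0.16, 0.022 m / 0.25 = 0.088.

```bash
echo '0.088,0.012,0,0,0
0.088,0.012,0,0,0
0,0,0,0,0
0,0,0.16,0,0
0,0,0.16,0,0
0,0,0.088,0,0
0,0,0,0,0' | python3 nudge.py;echo '-0.04,0,0,0,0
-0.04,0,0,0,0
-0.04,0,0,0,0
-0.04,0,0,0,0
-0.04,0,0,0,0
-0.04,0,0,0,0
-0.04,0,0,0,0
-0.04,0,0,0,0
-0.04,0,0,0,0' | python3 nudge.py; echo '-0.04,0,0,0,0
-0.04,0,0,0,0
-0.04,0,0,0,0
-0.012,0,0,0,0
0,0,0,0,0' | python3 nudge.py
python3 - <<'E'
from h import *
P=env.observe()["position"];print(.9306*P[0]+.366*P[1],.9306*P[1]-.366*P[0])
E
```

```text
time_s: 11.95
position: [0.379, 0.249, 0.0512]
tool_rot: [[-0.931, -0.366, -0.005], [-0.366, 0.931, -0.002], [0.005, 0.0, -1.0]]
ft_force: [0.2, -0.2, 0.2]
grip_width: 0.0
gripper_force: 0.0
time_s: 12.85
position: [0.4641, 0.2826, 0.0533]
tool_rot: [[-0.931, -0.366, -0.0], [-0.366, 0.931, -0.0], [0.0, 0.0, -1.0]]
ft_force: [-3.3, -0.7, 3.9]
grip_width: -0.0001
gripper_force: 1.6
time_s: 13.35
position: [0.4948, 0.2946, 0.0532]
tool_rot: [[-0.931, -0.366, 0.001], [-0.366, 0.931, 0.0], [-0.001, -0.0, -1.0]]
ft_force: [0.3, -0.2, 0.3]
grip_width: -0.0001
gripper_force: 0.0
0.5682942483237636 0.09308795199952602
```

To row units: -0.004 m / 0.25 = -0.016.

```bash
echo '-0.016,0,0,0,0
-0.016,0,0,0,0
-0.016,0,0,0,0' | python3 nudge.py;for i in 1; do echo '-0.008,0,0,0,0' | python3 nudge.py; done; echo '-0.008,0,0,0,0' | python3 nudge.py; echo '-0.004,0,0,0,0
0,0,0,0,0' | python3 nudge.py
```

```text
time_s: 13.65
position: [0.5053, 0.2989, 0.0532]
tool_rot: [[-0.931, -0.366, -0.0], [-0.366, 0.931, -0.0], [0.0, 0.0, -1.0]]
ft_force: [-2.4, -1.5, -0.9]
grip_width: 0.0
gripper_force: 0.7
time_s: 13.75
position: [0.5074, 0.2996, 0.0532]
tool_rot: [[-0.931, -0.366, -0.0], [-0.366, 0.931, -0.0], [0.0, -0.0, -1.0]]
ft_force: [-1.4, -0.8, -0.2]
grip_width: -0.0001
gripper_force: 0.9
time_s: 13.85
position: [0.509, 0.3003, 0.0532]
tool_rot: [[-0.931, -0.366, -0.0], [-0.366, 0.931, -0.0], [0.0, 0.0, -1.0]]
ft_force: [-1.4, -0.3, -0.8]
grip_width: -0.0
gripper_force: 0.8
time_s: 14.05
position: [0.5101, 0.3007, 0.0533]
tool_rot: [[-0.931, -0.366, 0.0], [-0.366, 0.931, 0.0], [-0.0, 0.0, -1.0]]
ft_force: [-0.5, 0.9, -1.4]
grip_width: -0.0001
gripper_force: 0.3
```

The manual's scale: shifts go in shares of 0.25 m and turns go in shares of 180 degrees. Converting my numbers, -0.001 m / 0.25 = -0.004.

```bash
echo '-0.004,0,0,0,0
0,0,0,0,0' | python3 nudge.py|sed -n '1,2p;6p';echo '-0.004,0,0,0,0
0,0,0,0,0' | python3 nudge.py|grep ft;echo '-0.004,0,0,0,0
0,0,0,0,0' | python3 nudge.py|grep ft;echo '-0.004,0,0,0,0
0,0,0,0,0' | python3 nudge.py
```

```text
time_s: 14.25
position: [0.5109, 0.301, 0.0534]
gripper_force: 0.6
ft_force: [-4.2, -1.9, 0.7]
ft_force: [-7.7, -4.3, 5.6]
time_s: 14.85
position: [0.5115, 0.3013, 0.0533]
tool_rot: [[-0.931, -0.366, -0.005], [-0.366, 0.931, -0.002], [0.006, -0.0, -1.0]]
ft_force: [-12.3, -6.4, 7.5]
grip_width: -0.0001
gripper_force: 6.8
```

To row units: -0.045 m / 0.25 = -0.18, -0.04 m / 0.25 = -0.16.

```bash
echo '0.08,0,0,0,0
0.12,0,0,0,0
0,0,-0.18,0,0
0,0,-0.18,0,0.085
0,0,-0.18,0,0.085
0,0,-0.18,0,0.085
0,0,-0.18,0,0.085
0,0,-0.18,0,0.085
0,0,-0.16,0,0.085' | python3 nudge.py;echo '-0.104,-0.14,0,0.0456,0.085
0,0,0,0.0456,0.085
0,0,0,0.0456,0.085
0,0,0,0.0456,0.085
0,0,0,0.0456,0.085
0,0,0,0.0456,0.085
0,0,0,0.0456,0.085
0,0,0,0.0456,0.085
0,0,0,0.0456,0.085
0,0,0,0.045,0.085' | python3 nudge.py; echo '0,0,0,0.045,0.085
0,0,0,0,0.085' | python3 nudge.py
python3 - <<'E'
from h import *
P=env.observe()["position"];print(.9306*P[0]+.366*P[1]-.6667,.9306*P[1]-.366*P[0]-.087)
E
```

```text
time_s: 15.75
position: [0.4672, 0.2839, 0.3663]
tool_rot: [[-0.931, -0.366, 0.003], [-0.366, 0.931, 0.001], [-0.004, -0.0, -1.0]]
ft_force: [0.2, 0.6, 1.0]
grip_width: 0.0844
gripper_force: 0.0
time_s: 16.75
position: [0.5045, 0.2609, 0.3636]
tool_rot: [[-0.488, 0.873, 0.002], [0.873, 0.488, 0.001], [-0.0, 0.002, -1.0]]
ft_force: [0.3, 0.9, 0.9]
grip_width: 0.0851
gripper_force: 0.0
time_s: 16.95
position: [0.5044, 0.2608, 0.3636]
tool_rot: [[-0.365, 0.931, 0.001], [0.931, 0.365, 0.0], [-0.0, 0.002, -1.0]]
ft_force: [-0.3, 0.7, -0.3]
grip_width: 0.0851
gripper_force: 0.0
-0.10180638489201765 -0.02889429345201744
```

```bash
echo '-0.14,0.1,0,0,0.085
-0.14,0.1,0,0,0.085
-0.14,0.104,0,0,0.085
-0.14,0.104,0,0,0.085
0,0,0,0,0.085
0,0,0,0,0.085' | python3 nudge.py
python3 - <<'E'
from h import *
W=env.get_image("wrist");S=env.get_image("scene")
c=np.hstack([cv2.resize(W["pixels"],None,fx=.75,fy=.75),cv2.resize(S["pixels"][60:210,195:355],(320,300))])
cv2.imwrite("pics/w5.png",c[:,:,::-1])
cv2.imwrite("pics/w5f.png",W["pixels"][:,:,::-1])
E
```

```text
time_s: 17.55
position: [0.6509, 0.1673, 0.3625]
tool_rot: [[-0.368, 0.93, -0.001], [0.93, 0.368, 0.0], [0.0, -0.0, -1.0]]
ft_force: [-0.1, 0.1, -0.3]
grip_width: 0.0853
gripper_force: 0.0
```

View pics/w5.png

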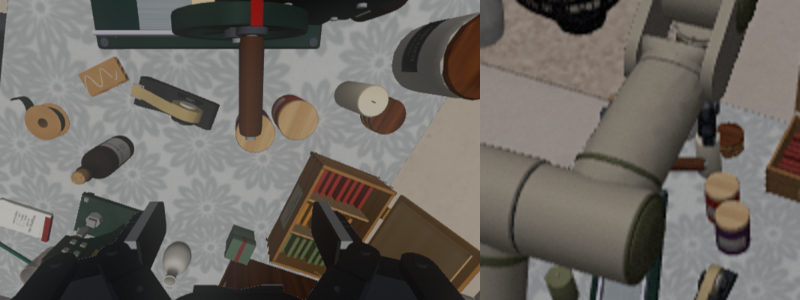

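The wrist view (0.75 scale) shows the wooden handle from (251,38) at the wheel to (251,138) at its free end. The jars lie lower, beyond it.

```bash
python3 - <<'E'
from h import *
W=env.get_image("wrist");T=env.get_image("top");p=W["pixels"]
s=env.observe();R=np.array(s["tool_rot"]);P=s["position"]
h=cv2.cvtColor(p,cv2.COLOR_RGB2HSV).astype(int)
g=p.astype(int)
cs=[]
for r in range(60,170,10):
    row=g[r,300:375];m=(row[:,0]-row[:,2]>15)&(row.sum(1)<330);i=np.flatnonzero(m)
    if len(i): cs.append((r,300+i[0],300+i[-1],len(i)));
print(cs)
for r,a,b,_ in cs:
    x=plane(W,((a+b)/2,r),.249);x2=R.T@(x-P);print(r,x2.round(4),end=' ')
print()
end=(335,184);f=lambda u,v:(180+(u+.5)/3.748-.5,100+(v+.5)/3.75-.5)
x,e=tri([(T,f(351,148)),(W,end)]);print("end",x.round(4),e,(R.T@(plane(W,end,.25)-P)).round(4))
x=plane(W,end,.25);print("press frame end",.9306*x[0]+.366*x[1]-.6667,.9306*x[1]-.366*x[0]-.087)
print(g[170:200:3,335].tolist())
for n,u in(("wheel face? ",(335,52)),("jar",(340,175))):print(n,(R.T@(plane(W,u,.25)-P)).round(4))
E
```

```text
[(60, np.int64(321), np.int64(351), 31), (70, np.int64(321), np.int64(351), 31), (80, np.int64(321), np.int64(351), 31), (90, np.int64(321), np.int64(351), 31), (100, np.int64(321), np.int64(350), 30), (110, np.int64(321), np.int64(350), 30), (120, np.int64(321), np.int64(350), 30), (130, np.int64(320), np.int64(374), 31), (140, np.int64(320), np.int64(374), 37), (150, np.int64(320), np.int64(374), 40), (160, np.int64(320), np.int64(371), 39)]
60 [0.0984 0.0116 0.1154] 70 [0.0922 0.0118 0.1154] 80 [0.0859 0.0119 0.1154] 90 [0.0795 0.012  0.1154] 100 [0.0729 0.0117 0.1154] 110 [0.0663 0.0118 0.1154] 120 [0.0595 0.012  0.1154] 130 [0.0526 0.0202 0.1154] 140 [0.0456 0.0204 0.1154] 150 [0.0384 0.0206 0.1154] 160 [0.0311 0.0197 0.1154] 
end [0.6533 0.1874 0.2551] 0.002014849967802344 [0.0133 0.0123 0.1144]
press frame end 0.011827038735720108 -0.1543914639907103
[[76, 53, 43], [76, 55, 45], [77, 55, 45], [77, 55, 44], [73, 53, 43], [123, 128, 130], [131, 126, 119], [152, 124, 88], [153, 126, 91], [150, 123, 87]]
wheel face?  [0.1032 0.0109 0.1143]
jar [0.0201 0.0159 0.1144]
```

To row units: 0.04 m / 0.25 = 0.16, 0.026 m / 0.25 = 0.104.

```bash
echo '0.104,0.05,0.08,0,0.085
0,0,0.16,0,0.085
0,0,0.14,0,0.085
0,0,0.06,0,0.085
0,0,0.026,0,0.085
0,0,0,0,0.085' | python3 nudge.py 40;echo '0,0,0,0,0.015
0,0,0,0,0.015
0,0,0,0,0.015
0,0,0,0,0.015
0,0,0,0,0.015
0,0,0,0,0.015' | python3 nudge.py 40
python3 - <<'E'
from h import *
P=env.observe()["position"];print(.9306*P[0]+.366*P[1]-.6667,.9306*P[1]-.366*P[0]-.087)
S=env.get_image("scene");cv2.imwrite("pics/s6.png",cv2.resize(S["pixels"][60:210,195:355,::-1],(640,600)))
E
```

```text
time_s: 18.35
position: [0.652, 0.197, 0.2472]
tool_rot: [[-0.367, 0.93, 0.0], [0.93, 0.367, 0.0], [-0.0, 0.0, -1.0]]
ft_force: [0.1, 0.2, 0.8]
grip_width: 0.0852
gripper_force: 0.0
time_s: 18.95
position: [0.6525, 0.1965, 0.2472]
tool_rot: [[-0.366, 0.931, 0.001], [0.931, 0.366, 0.0], [-0.0, 0.001, -1.0]]
ft_force: [-0.3, -0.6, 1.9]
grip_width: 0.0217
gripper_force: 39.6
0.012434165524755625 -0.14290757801485654
```

```bash
python3 - <<'E'
import cv2
a=cv2.imread("pics/w5f.png")
cv2.imwrite("pics/c7.png",cv2.resize(a[0:110,190:450],(780,330),interpolation=2))
E
```

```text
(no output)
```

View pics/c7.png

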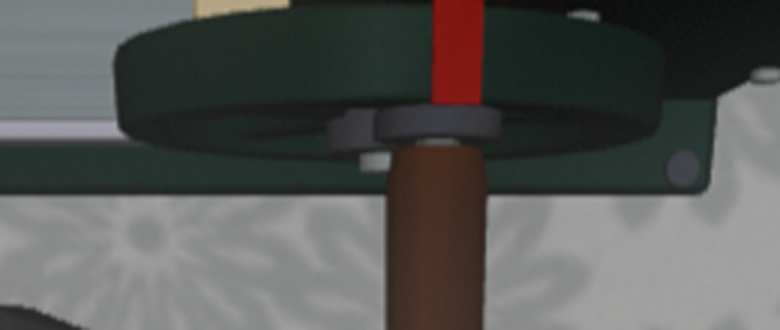

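The wheel rim spans c7 columns 113..664, which puts the axle about 11 mm behind the handle, so the start angle is about 11.5°. I'll crank in 10° rows.

To row units: 0.0087 m / 0.25 = 0.0348, 0.0079 m / 0.25 = 0.0316.

```bash
echo '0,0.016,0.004,0,0.015
0,0.0156,0.0048,0,0.015
0,0.0348,0.016,0,0.015
0,0.0316,0.022,0,0.015
0,0.0272,0.0272,0,0.015' | python3 nudge.py; echo '0,0.022,0.0316,0,0.015
0,0.016,0.0348,0,0.015
0,0.01,0.0368,0,0.015
0,0.0036,0.0384,0,0.015' | python3 nudge.py
```

```text
time_s: 19.5
position: [0.6824, 0.2084, 0.2275]
tool_rot: [[-0.366, 0.931, 0.0], [0.931, 0.366, 0.0], [0.0, 0.0, -1.0]]
ft_force: [-1.2, -0.3, 0.6]
grip_width: 0.0219
gripper_force: 39.8
time_s: 19.9
position: [0.6935, 0.2128, 0.1918]
tool_rot: [[-0.366, 0.931, -0.001], [0.931, 0.366, -0.0], [0.0, -0.001, -1.0]]
ft_force: [-3.5, -1.4, 1.5]
grip_width: 0.0216
gripper_force: 39.8
```

To row units: 0.0096 m / 0.25 = 0.0384, 0.0092 m / 0.25 = 0.0368.

```bash
echo '0,-0.0036,0.0384,0,0.015
0,-0.01,0.0368,0,0.015
0,-0.016,0.0348,0,0.015
0,-0.022,0.0316,0,0.015' | python3 nudge.py; echo '0,-0.0272,0.0272,0,0.015
0,-0.0316,0.022,0,0.015
0,-0.0348,0.016,0,0.015' | python3 nudge.py;echo '0,-0.0368,0.01,0,0.015
0,-0.0384,0.0036,0,0.015' | python3 nudge.py
```

```text
time_s: 20.3
position: [0.6813, 0.208, 0.1576]
tool_rot: [[-0.366, 0.931, 0.001], [0.931, 0.366, 0.0], [-0.0, 0.001, -1.0]]
ft_force: [-3.0, -0.7, 7.9]
grip_width: 0.0219
gripper_force: 40.2
time_s: 20.6
position: [0.6602, 0.1996, 0.1417]
tool_rot: [[-0.366, 0.931, 0.004], [0.931, 0.366, 0.001], [-0.001, 0.004, -1.0]]
ft_force: [2.6, 1.0, 6.2]
grip_width: 0.0212
gripper_force: 40.2
time_s: 20.8
position: [0.6427, 0.1926, 0.1382]
tool_rot: [[-0.366, 0.931, 0.004], [0.931, 0.366, 0.001], [-0.001, 0.004, -1.0]]
ft_force: [2.3, 0.6, 6.7]
grip_width: 0.0213
gripper_force: 40.2
```

To row units: -0.0096 m / 0.25 = -0.0384, -0.0092 m / 0.25 = -0.0368.

```bash
echo '0,-0.0384,-0.0036,0,0.015
0,-0.0368,-0.01,0,0.015
0,-0.0348,-0.016,0,0.015
0,-0.0316,-0.022,0,0.015
0,-0.0272,-0.0272,0,0.015' | python3 nudge.py; echo '0,-0.022,-0.0316,0,0.015
0,-0.016,-0.0348,0,0.015
0,-0.01,-0.0368,0,0.015
0,-0.0036,-0.0384,0,0.015' | python3 nudge.py;echo '0,0.0036,-0.0384,0,0.015
0,0.01,-0.0368,0,0.015
0,0.016,-0.0348,0,0.015
0,0.022,-0.0316,0,0.015
0,0.0272,-0.0272,0,0.015' | python3 nudge.py;echo '0,0.0316,-0.022,0,0.015
0,0.0348,-0.016,0,0.015
0,0,0,0,0.015' | python3 nudge.py
```

```text
time_s: 21.3
position: [0.6029, 0.1769, 0.158]
tool_rot: [[-0.366, 0.931, 0.001], [0.931, 0.366, 0.0], [-0.0, 0.001, -1.0]]
ft_force: [7.1, 1.8, -0.4]
grip_width: 0.0215
gripper_force: 39.8
time_s: 21.7
position: [0.5908, 0.1722, 0.1928]
tool_rot: [[-0.366, 0.931, 0.0], [0.931, 0.366, -0.0], [-0.0, 0.0, -1.0]]
ft_force: [8.1, 1.8, -5.1]
grip_width: 0.0217
gripper_force: 39.4
time_s: 22.2
position: [0.6085, 0.1792, 0.2349]
tool_rot: [[-0.366, 0.931, -0.004], [0.931, 0.366, -0.001], [0.0, -0.004, -1.0]]
ft_force: [-0.4, -2.5, -5.5]
grip_width: 0.0217
gripper_force: 39.7
time_s: 22.5
position: [0.6251, 0.1857, 0.2452]
tool_rot: [[-0.366, 0.931, 0.0], [0.931, 0.366, -0.0], [-0.0, 0.0, -1.0]]
ft_force: [1.6, -1.1, 3.4]
grip_width: 0.0214
gripper_force: 40.4
```

To row units: 0.0092 m / 0.25 = 0.0368, -0.0025 m / 0.25 = -0.01.

```bash
echo '0,0.0368,-0.01,0,0.015
0,0.0368,-0.0032,0,0.015
0,0,0,0,0.015
0,0,0,0,0.015' | python3 nudge.py
python3 - <<'E'
from h import *
P=env.observe()["position"];print(.9306*P[0]+.366*P[1]-.6667,.9306*P[1]-.366*P[0]-.087)
E
```

```text
time_s: 22.9
position: [0.6419, 0.1923, 0.2483]
tool_rot: [[-0.366, 0.931, 0.001], [0.931, 0.366, 0.0], [-0.0, 0.001, -1.0]]
ft_force: [2.8, -0.6, 2.4]
grip_width: 0.0213
gripper_force: 40.7
0.0010198631768489896 -0.14292197485418165
```

To row units: -0.045 m / 0.25 = -0.18, -0.04 m / 0.25 = -0.16.

```bash
echo '0,0.0012,0,0,0.03
0,0,0,0,0.085
0,0,0,0,0.085
0,0,0,0,0.085
0,0,0,0,0.085
0,0,-0.08,0,0.085
0,0,-0.16,0,0.085
0,0,-0.18,0,0.085
-0.12,0,-0.04,0,0.085
0,0,0,0,0.085' | python3 nudge.py
python3 - <<'E'
from h import *
W=env.get_image("wrist");p=W["pixels"]
s=env.observe();R=np.array(s["tool_rot"]);P=s["position"]
g=p.astype(int)
for r in (70,90,110):
    row=g[r,270:375];m=(row[:,0]-row[:,2]>15)&(row.sum(1)<330);i=np.flatnonzero(m)+270
    x=plane(W,((i[0]+i[-1])/2,r),.25);print(r,i[0],i[-1],.9306*x[0]+.366*x[1]-.6667,.9306*x[1]-.366*x[0]-.087)
cv2.imwrite("pics/w8.png",p[:,:,::-1])
E
echo '-0.12,-0.18,0,0,0.085
-0.12,-0.18,0,0,0.085
-0.12,-0.18,0,0,0.085
-0.12,-0.18,0,0,0.085
-0.12,-0.18,0,0,0.085
0,-0.18,0,0,0.085
0,0,0,0,0.085' | python3 nudge.py
python3 - <<'E'
from h import *
T=env.get_image("top");S=env.get_image("scene");W=cv2.imread("pics/w8.png")
a=cv2.resize(T["pixels"][100:260,180:370,::-1],(356,300),interpolation=2);b=cv2.resize(S["pixels"][100:250,225:405,::-1],(360,300),interpolation=2)
w=cv2.resize(W[0:220,150:530],(518,300))
o=np.zeros((600,716,3),np.uint8);o[:300,:356]=a;o[:300,356:]=b;o[300:,:518]=w
cv2.imwrite("pics/fin.png",o)
E
```

```text
time_s: 23.9
position: [0.6542, 0.1623, 0.3649]
tool_rot: [[-0.363, 0.932, 0.004], [0.932, 0.363, -0.0], [-0.002, 0.004, -1.0]]
ft_force: [0.6, -0.5, -0.5]
grip_width: 0.0852
gripper_force: 0.0
70 300 331 7.817503829044004e-05 -0.0831452630678785
90 301 331 0.00035097050920984696 -0.09587208913081305
110 301 331 0.000286861865536725 -0.10906100855107301
time_s: 24.65
position: [0.4646, -0.0577, 0.3626]
tool_rot: [[-0.363, 0.932, -0.002], [0.932, 0.363, 0.0], [0.001, -0.002, -1.0]]
ft_force: [1.4, 0.3, 1.0]
grip_width: 0.0851
gripper_force: 0.0
```

View pics/fin.png

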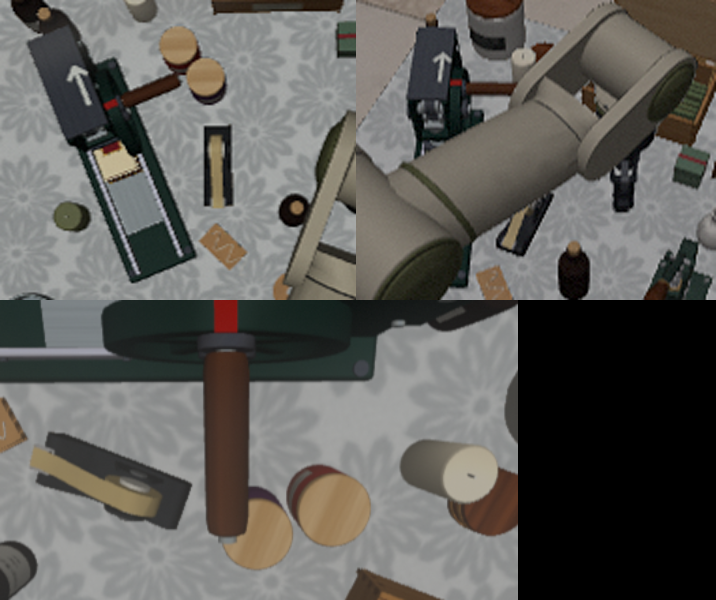

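The final views show the handle centred on the wheel: handle at column 226, rim midpoint at column 227. The tin is lid up under the platen with its bottom end near (124,178) in the top crop, and the bystanders have not moved. I'll check the tin's position and the lid height numerically.

```bash
python3 - <<'E'
from h import *
T=env.get_image("top");g=T["pixels"].astype(int)
# scan along press axis on top view, transition deck(grey) -> tin end
R=np.array(T["extrinsics"]);K=np.array(T["K"])
def px(a,p,z):
    w=np.array([.9306*a-.366*p,.366*a+.9306*p,z]);c=R[:3,:3]@w+R[:3,3];u=K@c;return u[:2]/u[2]
for p in(-.015,0,.015):
    o=[]
    for x in np.arange(-.11,-.03,.004):
        u=px(.6667+x,.087+p,.07);c=g[int(round(u[1])),int(round(u[0]))];o.append((round(x,3),c.tolist()))
    print(p,o)
E
```

```text
-0.015 [(np.float64(-0.11), [121, 129, 130]), (np.float64(-0.106), [123, 130, 133]), (np.float64(-0.102), [122, 129, 130]), (np.float64(-0.098), [122, 131, 132]), (np.float64(-0.094), [121, 129, 131]), (np.float64(-0.09), [123, 130, 133]), (np.float64(-0.086), [125, 132, 135]), (np.float64(-0.082), [125, 132, 134]), (np.float64(-0.078), [47, 39, 45]), (np.float64(-0.074), [28, 13, 10]), (np.float64(-0.07), [174, 167, 145]), (np.float64(-0.066), [160, 149, 119]), (np.float64(-0.062), [192, 179, 147]), (np.float64(-0.058), [192, 180, 147]), (np.float64(-0.054), [190, 178, 145]), (np.float64(-0.05), [190, 178, 146]), (np.float64(-0.046), [191, 179, 146]), (np.float64(-0.042), [191, 179, 146]), (np.float64(-0.038), [191, 179, 146]), (np.float64(-0.034), [192, 179, 148])]
0 [(np.float64(-0.11), [124, 132, 134]), (np.float64(-0.106), [123, 130, 133]), (np.float64(-0.102), [123, 131, 133]), (np.float64(-0.098), [126, 133, 136]), (np.float64(-0.094), [123, 130, 132]), (np.float64(-0.09), [124, 132, 133]), (np.float64(-0.086), [125, 133, 135]), (np.float64(-0.082), [123, 131, 134]), (np.float
[... 523 characters left out ...]
 130]), (np.float64(-0.102), [121, 129, 131]), (np.float64(-0.098), [123, 131, 131]), (np.float64(-0.094), [119, 127, 130]), (np.float64(-0.09), [121, 129, 131]), (np.float64(-0.086), [120, 128, 130]), (np.float64(-0.082), [123, 130, 133]), (np.float64(-0.078), [117, 123, 125]), (np.float64(-0.074), [67, 43, 27]), (np.float64(-0.07), [68, 54, 46]), (np.float64(-0.066), [156, 142, 121]), (np.float64(-0.062), [193, 182, 148]), (np.float64(-0.058), [192, 181, 148]), (np.float64(-0.054), [192, 180, 148]), (np.float64(-0.05), [194, 180, 149]), (np.float64(-0.046), [192, 180, 147]), (np.float64(-0.042), [191, 179, 147]), (np.float64(-0.038), [192, 180, 147]), (np.float64(-0.034), [193, 182, 149])]
```

```bash
python3 -c "
from rig import env
print(env.close_job())"
```

```text
the job is handed in; nothing more can be done
None
```

The job is handed in at about 25 s: the tin lies at the end stop after one full forward turn of the flywheel, with the handle straight up and the bystanders unmoved in the last views; the lid looks home there, but I did not measure its depth.

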